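Tap the lids home before the dusty work starts

TASK

Grinding dust is about to fly, so close the three containers left ajar at the front of the worktop, just left of the grinding machine (not the similar ones further back on the left): tap the lid of the taller jar down until it is fully home, then the lid of the shorter jar, and then the clear hinged lid of the bur box until it is shut. Use only a light touch of the fingertips from above, in that order; do not lift, shift or tip the containers, and leave the other things where they are.

Things in the scene. Friction and masses are not known exactly. Their poses are not given: they have to be found in the camera images.
- tall_jar: The taller of the two jars that stand free left of the grinding machine, within 0.7 m of the robot (another such pair of jars, fixed, stands against the back wall at the far left and is not meant): white-grey, opaque, round, 76 mm across, 107 mm high with its lid home. Loose, 0.25 kg. Origin at the centre of its underside, z up.
- tall_lid_top (a point): Centre of the flat top of the tall jar's lid (lid 70 mm across); moves with the lid. 107 mm above the jar's underside when the lid is home.
- tall_jar_lid (a joint): How far the tall jar's lid stands up out of its home position, m: 0 = fully home; starts at 0.011 to 0.018. It slides straight down under about 1.2 N, stays where it is left, and stops hard at 0.
- short_jar: The shorter of those two jars: round, clear wall with beige contents showing, white lid, 72 mm across, 92 mm high with its lid home. Loose, 0.25 kg. Origin at the centre of its underside, z up.
- short_lid_top (a point): Centre of the flat top of the short jar's lid (lid 66 mm across); moves with the lid. 92 mm above the jar's underside when the lid is home.
- short_jar_lid (a joint): How far the short jar's lid stands up out of its home position, m: 0 = fully home; starts at 0.011 to 0.018. Same behaviour as the other jar's lid.
- bur_box: The bur box, near the two jars (another such box, fixed, lies further back at the left by the green bowl and is not meant): low oblong box 50 x 90 mm, 46 mm high when shut; a 20 mm base with small burs standing in it and over them a clear box-shaped lid, hinged along one long side. Loose, 0.25 kg. Origin at the centre of its underside, z up, its y along the long side; the hinge is on its +x side, at x = 26 mm, z = 20 mm.
- bur_lid_top (a point): A point on the flat top of the bur box's clear lid, a good place to press: midway along the box, when shut 10 mm from the middle towards the opening side and 45.5 mm above the underside; moves with the lid. Ajar, it stands 6 to 14 mm higher and 7 to 15 mm nearer the hinge.
- bur_box_lid (a joint): Opening angle of the bur box's lid, rad: 0 = shut; starts at 0.27 to 0.45. Pressing its top down shuts it: about 0.5 N when slow, about 2 N at 15 mm/s (the hinge is damped); it stays where it is left and stops hard at 0.
- dish: Bystander: small waisted glass dish, 39 mm across, 27 mm high, loose, standing among the containers. Origin at the centre of its underside.
- tin: Bystander: low round tin, 73 mm across, 25 mm high, loose, standing among the containers. Origin at the centre of its underside.
- carver_loose: Bystander: slim metal carving tool, 150 x 8 mm, lying along the front edge of the worktop at the left. Origin under its middle.
- brush_small: Bystander: small brush with a wooden handle, 114 x 10 mm, lying near the front edge before the grinding machine. Origin under its middle.
Things that resemble listed ones, but are neither listed nor needed, are in the scene too. Leave any yellow look-alike of the tall_jar alone.

How it is judged:
By the outcome, as a careful person would: the job done as asked, in the order asked, and still so for the second after the job is handed in, with the robot touching nothing.
It also fails if it takes over 58 s, if anything falls off the work surface, if the arm or the gripper's body presses on something with over 40 N, if the wrist force passes 120 N, or if a joint passes its speed limit or range.

ROBOT

A 7-joint arm with a two-finger parallel gripper is mounted at the origin on a cart in front of the work surface, level with it; the furniture and walls round the work are solid. World frame = base frame: x ahead of the robot, y to its left, z up, the work surface at z = 0. Lengths are in m, angles in rad, forces in N, time in s.
With the tool pointing down it reaches from about 0.4 to 0.75 m from the base axis. Payload 19.5 kg.
Tool frame: the origin (TCP) lies where the fingers leave the gripper's body, on its centre line; the fingertips stand 73 mm ahead of it and the grasp point (between the pads) lies 54 mm ahead of it; z points along the fingers, y is the line along which they close (so a half turn about z gives the same grasp; the last joint's range is limited). The gripper opens to 85 mm and grips with 20 to 120 N. Pads are 22 mm wide; open, the fingers measure 114 mm over their backs; the gripper's body (76 mm by 85 mm) begins 54 mm behind the grasp point. The pads swing forward as they close: fully open they stand 13 mm farther back than shut.
Start: joints at [-1.185, 0.707, -0.028, 1.485, 0.022, 0.951, -0.075], TCP at [0.239, 0.523, 0.304] pointing down, gripper open.
Joint ranges: [-2.71, 2.71], [-0.32, 2.16], [-1.57, 1.52], [0, 2.45], [-1.46, 4.6], [0, 2.02], [-2.83, 2.83]. Speed limits (rad/s): [1.89, 1.89, 2.57, 2.57, 3.01, 3.01, 3.01].

INTERFACE

Orientations are given as a unit quaternion [w, x, y, z].
In Python, from plant import state, vision, env gives the robot as it stands. The module is installed in compiled form; this text tells all that it offers.
- The arm moves only by the tool jog_arm, never from a script. Its argument "moves" is a list of rows, each an object with "offset": the shift along the tool's x, y, z each as a share of 0.2 m, from -1 to 1, a list of three; "spin": the turn about the tool's z as a share of 180 degrees, from -1 to 1; "hand": the closure, from -1 (fully open) to 1 (shut). A call has 1 to 8 rows; each row is the pose to reach, as a shift and turn from the pose commanded when the call began, along the tool's axes at that moment, turning the shorter way round; what a row does not reach only later rows make up. A row lasts 1/8 s, in which the tool goes at most 62.5 mm and 10.7 degrees, less where a joint would pass 70% of its speed; a pose out of reach is approached as far as the arm can. A call with a number of a shift or a turn outside -1 to 1 is refused whole. A call with a gripper value outside its range is refused whole. The fingers move at their own pace and stop on an object; "grip_force" is the grip in N (left out, the last holds). Time passes only in rows, so rows that repeat a pose let the fingers close. It gives the time, the measured TCP pose, the force, the opening and the grip force at its end, in the units of the state.
- state(): the state, without advancing time (a new reading comes with each control period).
- vision.grab_frame(name): name is "side" or "top" or "wrist"; returns a dict with "pixels" (384x512x3 uint8, blue, green, red), "fovy" (degrees; the focal length in pixels is half the picture's height over the tangent of half this angle, whatever the lens; pixels are square), "cx", "cy" (the principal point, pixels), "D" ([k1, k2, p1, p2, k3] as OpenCV has them; the pictures are not rectified), "cam_to_world" (4x4, takes a point from camera to world coordinates). Camera axes: x right, y down, z forward; pixel columns grow to the right and rows downward; lengths in m; the calibration is good to about 2 mm. A picture is of the moment at which its call begins. There is no depth.
- env.job_done(): hands the job in; it is judged then, once.
The state is a dict: "time_s": time; "joint_pos": joint angles; "joint_vel": joint speeds; "joint_torque": joint torques, N m; "eef_pos": TCP position; "tcp_rot": TCP orientation; "force": force on the tool from outside, world axes, zero at the start; "wrist_torque": the same for the moment, N m; "width": finger opening in m; "grasp_force": force on a finger pad.
Only numpy, scipy, OpenCV 4.12 (cv2) and the standard library are available. Lean on these libraries where they do the work, as an engineer would, in place of code of your own. Each camera call takes 0.05 s, during which the arm holds its last target. There are 200 camera calls.

## Working session

There is one attempt and no reset: what is moved stays moved. The work goes in short steps, Python scripts to look and compute and a tool call to move; the robot and the scene stay as the last step left them, time stands still between calls to the robot, and variables do not carry over. Pictures are saved under pics/ and viewed, at most 10 in all, crops included, and the job is handed in when it is done.

Besides the shell and the picture viewer there is one more tool, called after "Request:" as name([rows], argument=value, ...), one row to a line, values as JSON. jog_arm: Moves the arm, as the interface text tells. Its arguments: {"type":"object","properties":{"moves":{"type":"array"},"grip_force":{"type":"number"}},"required":["moves"]}

```bash
mkdir -p pics; cat > h.py <<'E'
import numpy as np, cv2
from plant import state, vision, env
def grab(n,fn=None):
    f=vision.grab_frame(n)
    if fn: cv2.imwrite('pics/'+fn,f['pixels'])
    return f
def K(f):
    F=192/np.tan(np.radians(f['fovy'])/2); return np.array([[F,0,f['cx']],[0,F,f['cy']],[0,0,1]])
def onz(f,u,v,z):
    p=cv2.undistortPoints(np.array([[[u,v]]],float),K(f),np.array(f['D'],float))[0,0]
    T=np.array(f['cam_to_world']); d=T[:3,:3]@[p[0],p[1],1]; o=T[:3,3]
    return o+d*(z-o[2])/d[2]
def proj(f,P):
    T=np.linalg.inv(np.array(f['cam_to_world'])); 
    return cv2.projectPoints(np.array(P,float).reshape(-1,1,3),cv2.Rodrigues(T[:3,:3])[0],T[:3,3],K(f),np.array(f['D'],float))[0][:,0]
E
python3 - <<'E'
from h import *
import pickle
d={}
for n in ['top','side','wrist']:
    d[n]=grab(n,n+'0.png'); print(n,np.round(d[n]['cam_to_world'],3).tolist(),d[n]['fovy'],d[n]['D'])
pickle.dump(d,open('f0.pkl','wb'))
cv2.imwrite('pics/a.png',np.vstack([cv2.resize(d['top']['pixels'],(800,600))]))
s=state();print(s['eef_pos'],s['tcp_rot'],s['width'],s['force'],s['time_s'])
E
```

```text
top [[-0.021, -0.982, 0.189, 0.37], [-0.999, 0.026, 0.02, 0.288], [-0.024, -0.189, -0.982, 0.939], [0.0, 0.0, 0.0, 1.0]] 53.19094234532776 [-0.01342051  0.          0.          0.          0.        ]
side [[0.821, -0.32, 0.472, 0.134], [-0.571, -0.464, 0.678, -0.269], [0.002, -0.826, -0.564, 0.579], [0.0, 0.0, 0.0, 1.0]] 53.62287050509978 [-0.05952558  0.          0.          0.          0.        ]
wrist [[0.415, 0.861, 0.295, 0.163], [0.91, -0.392, -0.136, 0.558], [-0.002, 0.325, -0.946, 0.374], [0.0, 0.0, 0.0, 1.0]] 65.7002727930381 [-0.04777383  0.          0.          0.          0.        ]
[0.23848321 0.52306365 0.30356707] [-6.25158602e-05  2.12246314e-01  9.77216116e-01 -4.01390817e-04] 0.08507075350931181 [-0.61039982  0.0013611  -0.25011212] 0.15
```

View pics/a.png

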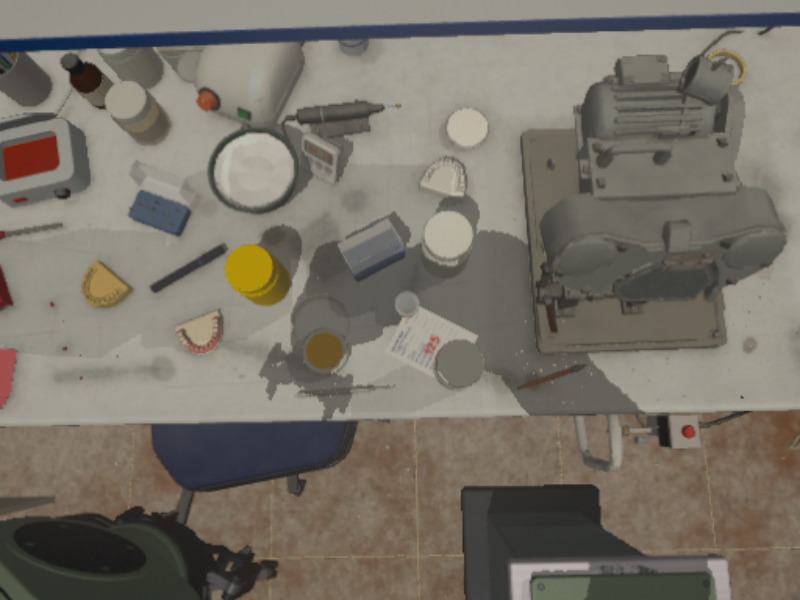

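View pics/side0.png

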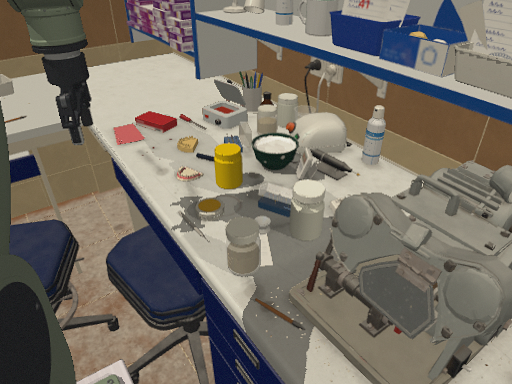

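The top view (800 px scale) shows the tall jar's lid at about (447,232), the short jar at (459,363), the bur box at (372,247), the dish at (407,303) and the tin at (325,350). The yellow jar is at (255,272). In the side view the tall jar is at (307,205), the short jar at (243,245) and the box at (275,203). Next I'll zoom in.

```bash
python3 - <<'E'
from h import *
import pickle
d=pickle.load(open('f0.pkl','rb'))
t=d['top']['pixels'][115:265,180:330]; s=d['side']['pixels'][160:290,180:340]
a=cv2.resize(t,(400,400),interpolation=cv2.INTER_CUBIC)
a=cv2.resize(d['top']['pixels'][125:255,200:325],None,fx=3.2,fy=3.2,interpolation=cv2.INTER_CUBIC)
b=cv2.resize(s,None,fx=2.4,fy=2.4,interpolation=cv2.INTER_CUBIC)
c=np.zeros((max(a.shape[0],b.shape[0]),a.shape[1]+b.shape[1],3),np.uint8);c[:a.shape[0],:a.shape[1]]=a;c[:b.shape[0],a.shape[1]:]=b
c=cv2.convertScaleAbs(c,alpha=1.4)
cv2.imwrite('pics/b.png',c);print(c.shape)
f=d['top'];k=.64
for n,u,v,z in [('tall',447,232,.121),('short',459,363,.106),('box',372,247,.03),('dish',407,303,.027),('tin',325,350,.025)]: print(n,onz(f,u*k,v*k,z).round(3))
E
```

```text
(416, 784, 3)
tall [0.619 0.241 0.121]
short [0.435 0.231 0.106]
box [0.626 0.355 0.03 ]
dish [0.535 0.302 0.027]
tin [0.466 0.429 0.025]
```

View pics/b.png

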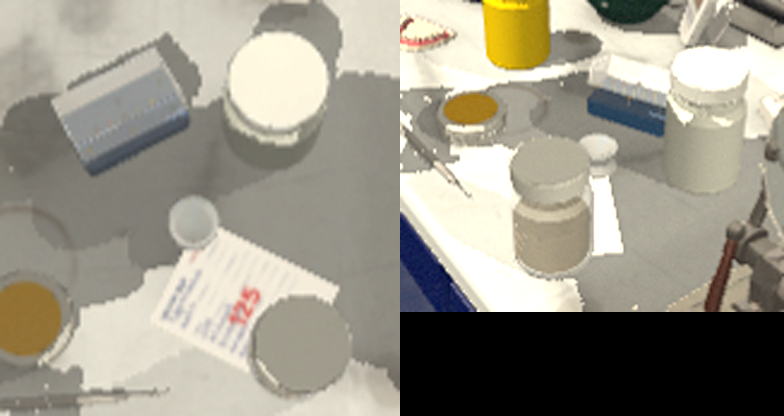

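The crop shows the tall jar's lid at crop (278,80), the short jar's at (300,345), and the box running from (95,172) to (188,120) along its front edge. The lid strip overhangs on the far side, so that is the hinge side. I'll move over the tall jar with the gripper closed.

Request:
jog_arm([
  {"offset": [-0.2,-0.05,0],"spin": 0,"hand": 1},
  {"offset": [-0.45,-0.1,0],"spin": 0,"hand": 1},
  {"offset": [-0.7,-0.15,0],"spin": 0,"hand": 1},
  {"offset": [-0.95,-0.2,0],"spin": 0,"hand": 1},
  {"offset": [-1,-0.25,0],"spin": 0,"hand": 1},
], grip_force=20)

```text
time_s: 0.78
eef_pos: [0.4022, 0.3924, 0.3035]
tcp_rot: [0.0, 0.214, 0.977, -0.001]
force: [0.1, 1.2, -0.6]
width: 0.0003
grasp_force: 0.0
```

Request:
jog_arm([
  {"offset": [-0.2,-0.05,0],"spin": 0,"hand": 1},
  {"offset": [-0.4,-0.1,0],"spin": 0,"hand": 1},
  {"offset": [-0.6,-0.15,0],"spin": 0,"hand": 1},
  {"offset": [-0.8,-0.2,0],"spin": 0,"hand": 1},
  {"offset": [-0.8,-0.25,0],"spin": 0,"hand": 1},
  {"offset": [-0.8,-0.25,0],"spin": 0,"hand": 1},
])

```text
time_s: 1.52
eef_pos: [0.5238, 0.2831, 0.3039]
tcp_rot: [-0.0, 0.212, 0.977, -0.0]
force: [-0.6, 0.4, 0.3]
width: -0.0001
grasp_force: 0.0
```

```bash
python3 - <<'E'
from h import *
import pickle
s=state();print(s['eef_pos'],s['tcp_rot'],s['width'],s['force'],s['time_s'],s['joint_pos'])
w=grab('wrist');t=grab('top');sd=grab('side');pickle.dump((w,t,sd),open('f1.pkl','wb'))
c=cv2.resize(w['pixels'],(800,600));c=cv2.convertScaleAbs(c,alpha=1.3);cv2.imwrite('pics/c.png',c)
# lid predictions
for n,P in [('tall',(.619,.241,.121)),('short',(.435,.231,.106)),('box',(.626,.355,.03)),('tip',np.r_[s['eef_pos'][:2],s['eef_pos'][2]-.073])]: print(n,proj(w,P)*800/512,proj(sd,P))
E
```

```text
[0.52382725 0.28311443 0.30391624] [-3.74361673e-04  2.12093996e-01  9.77249199e-01 -8.00456180e-06] -0.00012989433147743377 [-0.60771418  0.38078049  0.30058509] 1.525 [-0.5082473   0.73947507 -0.08462539  1.40312221  0.06702763  1.00234242
  0.53637151]
tall [[400.94481856 455.95354404]] [[308.5764652  187.95064249]]
short [[251.16012441 196.82400731]] [[240.28031124 225.7964059 ]]
box [[532.70316902 343.21142757]] [[278.60426238 196.65975976]]
tip [[399.16983466 401.5502728 ]] [[262.33321689 147.16908348]]
```

View pics/c.png

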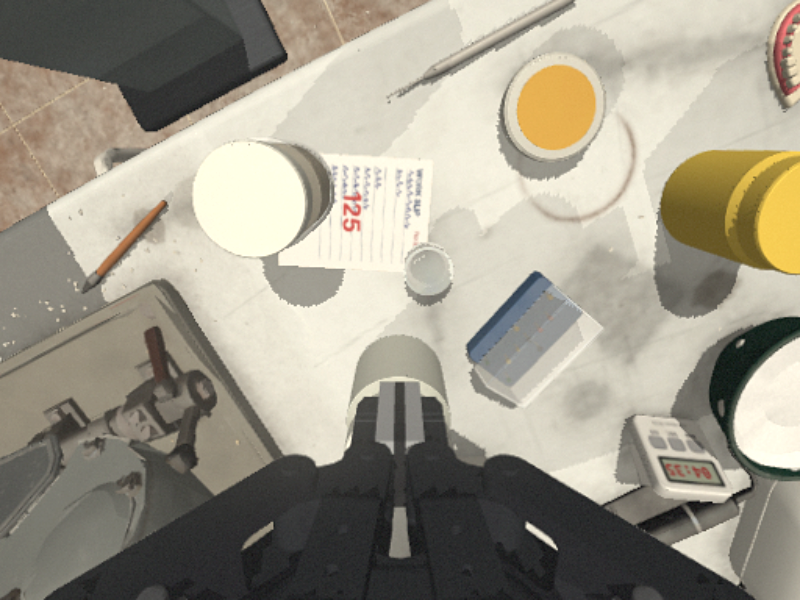

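Wrist view (800 px scale): the short lid at (250,198) and the tall lid behind the fingertips match my predictions. The box's blue opening side runs (467,347)–(537,272), with the hinge at lower right. Now I'll go over the tall lid and down close to it, and compute the box pose.

Request:
jog_arm([
  {"offset": [-0.2,0,0],"spin": 0,"hand": 1},
  {"offset": [-0.4,0,0],"spin": 0,"hand": 1},
  {"offset": [-0.52,0,0.1],"spin": 0,"hand": 1},
  {"offset": [-0.52,0,0.25],"spin": 0,"hand": 1},
  {"offset": [-0.52,0,0.37],"spin": 0,"hand": 1},
  {"offset": [-0.52,0,0.42],"spin": 0,"hand": 1},
  {"offset": [-0.52,0,0.42],"spin": 0,"hand": 1},
  {"offset": [-0.52,0,0.42],"spin": 0,"hand": 1},
])

```text
time_s: 2.68
eef_pos: [0.6194, 0.24, 0.2209]
tcp_rot: [0.001, 0.212, 0.977, 0.0]
force: [0.0, -0.2, 0.6]
width: -0.0002
grasp_force: 0.0
```

```bash
python3 - <<'E'
from h import *
import pickle
w,t,_=pickle.load(open('f1.pkl','rb'))
k=.64
a,b=onz(w,467*k,347*k,.02),onz(w,537*k,272*k,.02); print('wrist front',a.round(3),b.round(3),np.linalg.norm(a-b))
g=lambda x,y,z:onz(pickle_t,x/3.2+200,y/3.2+125,z)
pickle_t=pickle.load(open('f0.pkl','rb'))['top']
c,d=g(188,122,0),g(95,174,0);print('top front',c.round(3),d.round(3),np.linalg.norm(c-d))
for p,q in((a,b),(c,d)):
    e=(q-p)/np.linalg.norm(q-p); h=np.array([-e[1],e[0],0]); h*=np.sign(h[0]); m=(p+q)/2
    print('mid',m.round(3),'hdir',h.round(3),'centre',(m+.025*h).round(3))
s=state();print(s['eef_pos'],s['force'],s['time_s'],s['joint_pos'].round(2))
w=grab('wrist');sd=grab('side')
c=np.hstack([cv2.resize(w['pixels'][150:384,130:384],(400,369)),cv2.resize(sd['pixels'][110:260,230:393],(400,369))])
cv2.imwrite('pics/d.png',cv2.convertScaleAbs(c,alpha=1.3))
E
```

```text
wrist front [0.612 0.305 0.02 ] [0.575 0.379 0.02 ] 0.08282416071604917
top front [0.62  0.305 0.   ] [0.579 0.379 0.   ] 0.08409369007088349
mid [0.593 0.342 0.02 ] hdir [ 0.896  0.444 -0.   ] centre [0.616 0.353 0.02 ]
mid [0.599 0.342 0.   ] hdir [ 0.879  0.477 -0.   ] centre [0.621 0.354 0.   ]
[0.61943667 0.24001446 0.22091967] [ 0.04023118 -0.18902926  0.61405779] 2.675 [-0.38  0.94 -0.09  1.21  0.09  0.99  0.66]
```

View pics/d.png

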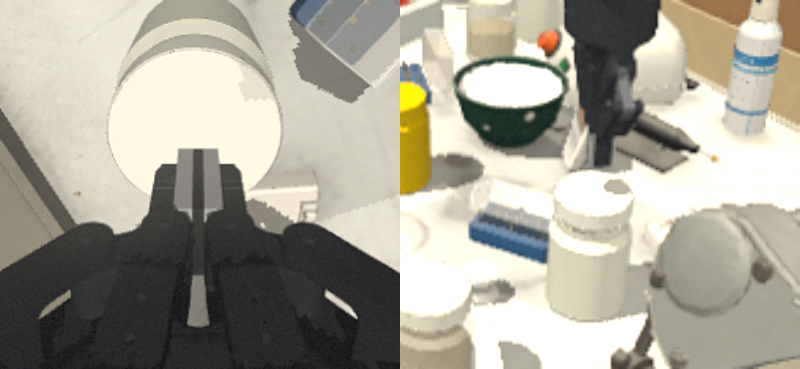

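The tips are centred over the tall lid, about 26 mm above it. Press down gently.

Request:
jog_arm([
  {"offset": [0,0,0.05],"spin": 0,"hand": 1},
  {"offset": [0,0,0.1],"spin": 0,"hand": 1},
  {"offset": [0,0,0.12],"spin": 0,"hand": 1},
  {"offset": [0,0,0.135],"spin": 0,"hand": 1},
  {"offset": [0,0,0.15],"spin": 0,"hand": 1},
  {"offset": [0,0,0.165],"spin": 0,"hand": 1},
  {"offset": [0,0,0.175],"spin": 0,"hand": 1},
  {"offset": [0,0,0.18],"spin": 0,"hand": 1},
])

```text
time_s: 3.78
eef_pos: [0.6192, 0.2396, 0.1838]
tcp_rot: [-0.0, 0.212, 0.977, -0.0]
force: [-0.3, -0.5, 1.1]
width: -0.0003
grasp_force: 0.5
```

Request:
jog_arm([
  {"offset": [0,0,0.005],"spin": 0,"hand": 1},
  {"offset": [0,0,0.01],"spin": 0,"hand": 1},
  {"offset": [0,0,0.015],"spin": 0,"hand": 1},
  {"offset": [0,0,0.02],"spin": 0,"hand": 1},
  {"offset": [0,0,0.02],"spin": 0,"hand": 1},
])

```text
time_s: 4.4
eef_pos: [0.6193, 0.2397, 0.1799]
tcp_rot: [0.0, 0.212, 0.977, -0.0]
force: [-0.5, -0.2, 0.4]
width: -0.0001
grasp_force: 0.0
```

Request:
jog_arm([
  {"offset": [0,0,0.005],"spin": 0,"hand": 1},
  {"offset": [0,0,0.005],"spin": 0,"hand": 1},
])

```text
time_s: 4.65
eef_pos: [0.6195, 0.2397, 0.1797]
tcp_rot: [0.0, 0.212, 0.977, 0.0]
force: [-1.8, -1.7, 11.9]
width: 0.0002
grasp_force: 5.7
```

The force rose at tip z ≈ 0.1067, so the tall lid is home. Next, up and over to the short jar.

Request:
jog_arm([
  {"offset": [0,0,-0.05],"spin": 0,"hand": 1},
  {"offset": [0,0,-0.25],"spin": 0,"hand": 1},
  {"offset": [0.2,-0.1,-0.25],"spin": 0,"hand": 1},
  {"offset": [0.4,-0.2,-0.25],"spin": 0,"hand": 1},
  {"offset": [0.6,-0.3,-0.25],"spin": 0,"hand": 1},
  {"offset": [0.77,-0.4,-0.25],"spin": 0,"hand": 1},
  {"offset": [0.82,-0.42,-0.23],"spin": 0,"hand": 1},
  {"offset": [0.82,-0.42,-0.23],"spin": 0,"hand": 1},
])

```text
time_s: 5.65
eef_pos: [0.4354, 0.2316, 0.2251]
tcp_rot: [0.0, 0.212, 0.977, 0.0]
force: [0.3, -0.6, 0.4]
width: -0.0001
grasp_force: 0.0
```

```bash
python3 - <<'E'
from h import *
s=state();print(s['eef_pos'],s['force'],s['time_s'],s['joint_pos'].round(2))
w=grab('wrist');sd=grab('side');p=s['eef_pos']
print('tip',proj(w,p-[0,0,.073]))
for f,o,kk,n in((w,(130,150),400/254,'w'),(sd,(150,130),400/163,'s')):
    for P in((.435,.231,.103),(.435,.231,.107)): print(n,((proj(f,P)-o)*kk).round())
c=np.hstack([cv2.resize(w['pixels'][150:384,130:384],(400,369)),cv2.resize(sd['pixels'][130:280,150:313],(400,369))])
cv2.imwrite('pics/e.png',cv2.convertScaleAbs(c,alpha=1.2))
E
```

```text
[0.43538142 0.23157789 0.22507226] [ 0.3317558  -0.61122827  0.42765019] 5.65 [-0.51  0.71 -0.07  1.88  0.09  0.56  0.5 ]
tip [[255.41119639 256.89765342]]
w [[196. 112.]]
w [[196. 116.]]
s [[222. 238.]]
s [[222. 234.]]
```

View pics/e.png

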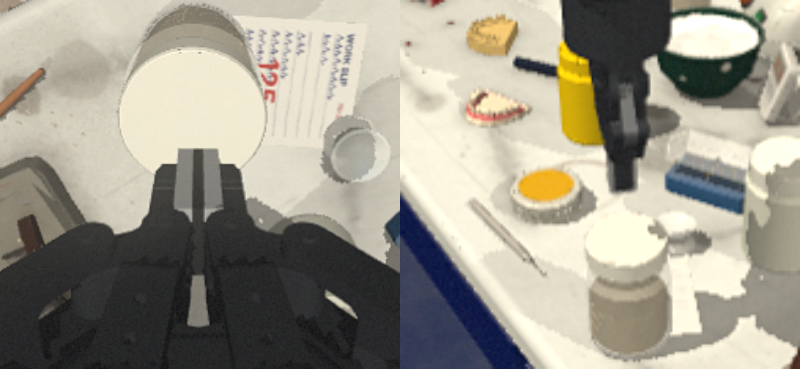

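The tip is centred within a few mm of the short lid (wrist crop centre about (193,117)). Press.

Request:
jog_arm([
  {"offset": [0,0,0.08],"spin": 0,"hand": 1},
  {"offset": [0,0,0.16],"spin": 0,"hand": 1},
  {"offset": [0,0,0.2],"spin": 0,"hand": 1},
  {"offset": [0,0,0.215],"spin": 0,"hand": 1},
  {"offset": [0,0,0.23],"spin": 0,"hand": 1},
  {"offset": [0,0,0.245],"spin": 0,"hand": 1},
  {"offset": [0,0,0.26],"spin": 0,"hand": 1},
  {"offset": [0,0,0.27],"spin": 0,"hand": 1},
])

```text
time_s: 6.75
eef_pos: [0.4353, 0.2313, 0.1708]
tcp_rot: [0.0, 0.212, 0.977, 0.0]
force: [0.7, 0.2, 1.3]
width: -0.0001
grasp_force: 0.5
```

Request:
jog_arm([
  {"offset": [0,0,0.005],"spin": 0,"hand": 1},
  {"offset": [0,0,0.01],"spin": 0,"hand": 1},
  {"offset": [0,0,0.015],"spin": 0,"hand": 1},
  {"offset": [0,0,0.02],"spin": 0,"hand": 1},
  {"offset": [0,0,0.025],"spin": 0,"hand": 1},
  {"offset": [0,0,0.03],"spin": 0,"hand": 1},
  {"offset": [0,0,0.03],"spin": 0,"hand": 1},
])

```text
time_s: 7.62
eef_pos: [0.435, 0.2312, 0.1648]
tcp_rot: [-0.0, 0.212, 0.977, -0.0]
force: [0.2, -0.4, 1.2]
width: -0.0001
grasp_force: 0.0
```

Request:
jog_arm([
  {"offset": [0,0,0.005],"spin": 0,"hand": 1},
  {"offset": [0,0,0.005],"spin": 0,"hand": 1},
])

```text
time_s: 7.88
eef_pos: [0.4353, 0.2312, 0.1645]
tcp_rot: [0.0, 0.212, 0.977, 0.0]
force: [-1.9, -2.2, 17.5]
width: 0.0003
grasp_force: 8.8
```

The short lid is home at tip z ≈ 0.0915. Next, the box.

Request:
jog_arm([
  {"offset": [0,0,-0.05],"spin": 0,"hand": 1},
  {"offset": [0,0,-0.25],"spin": 0,"hand": 1},
  {"offset": [-0.12,0.2,-0.25],"spin": 0,"hand": 1},
  {"offset": [-0.24,0.4,-0.25],"spin": 0,"hand": 1},
  {"offset": [-0.36,0.6,-0.25],"spin": 0,"hand": 1},
  {"offset": [-0.48,0.8,-0.25],"spin": 0,"hand": 1},
  {"offset": [-0.58,0.94,-0.25],"spin": 0,"hand": 1},
  {"offset": [-0.58,0.94,-0.25],"spin": 0,"hand": 1},
])

```text
time_s: 8.88
eef_pos: [0.6194, 0.3548, 0.213]
tcp_rot: [-0.0, 0.212, 0.977, -0.0]
force: [-0.8, -0.3, -0.1]
width: 0.0
grasp_force: 0.0
```

```bash
python3 - <<'E'
from h import *
s=state();print(s['eef_pos'],s['force'],s['time_s'],s['joint_pos'].round(2))
w=grab('wrist');sd=grab('side')
h=np.array([.888,.46,0]);l=np.array([-.46,.888,0]);c0=np.array([.619,.354,0])
im=w['pixels'].copy()
im=cv2.resize(cv2.convertScaleAbs(im,alpha=1.2),None,fx=1.5,fy=1.5)
B=[c0+a*.025*h+b*.045*l+[0,0,.02] for a,b in((-1,-1),(1,-1),(1,1),(-1,1))]
cv2.polylines(im,[(proj(w,B)*1.5).round().astype(int)],True,(0,0,255),1)
print((proj(w,B)*1.5).round().tolist())
cv2.imwrite('pics/f.png',im)
E
```

```text
[0.61938746 0.35475757 0.21301465] [-0.83881786 -0.29798051 -0.12070975] 8.875 [-0.54  1.05 -0.07  0.96  0.07  1.13  0.54]
[[307.0, 317.0], [370.0, 360.0], [460.0, 255.0], [396.0, 204.0]]
```

View pics/f.png

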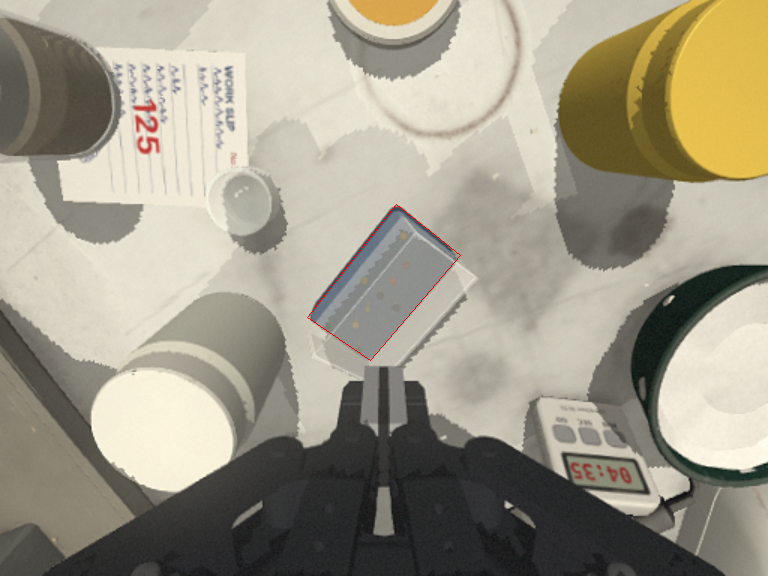

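The red base outline lies right on the blue base, and the faint lid edge runs (325,345)–(415,232), so the pose is good. Descend quickly to about 10 mm above the lid, then slowly.

Request:
jog_arm([
  {"offset": [0,0,0.1],"spin": 0,"hand": 1},
  {"offset": [0,0,0.2],"spin": 0,"hand": 1},
  {"offset": [0,0,0.28],"spin": 0,"hand": 1},
  {"offset": [0,0,0.325],"spin": 0,"hand": 1},
  {"offset": [0,0,0.335],"spin": 0,"hand": 1},
  {"offset": [0,0,0.345],"spin": 0,"hand": 1},
  {"offset": [0,0,0.355],"spin": 0,"hand": 1},
  {"offset": [0,0,0.365],"spin": 0,"hand": 1},
])

```text
time_s: 9.98
eef_pos: [0.6187, 0.3543, 0.141]
tcp_rot: [0.0, 0.212, 0.977, 0.0]
force: [-0.7, -0.3, -0.3]
width: 0.0003
grasp_force: 0.0
```

Request:
jog_arm([
  {"offset": [0,0,0.006],"spin": 0,"hand": 1},
  {"offset": [0,0,0.012],"spin": 0,"hand": 1},
  {"offset": [0,0,0.018],"spin": 0,"hand": 1},
  {"offset": [0,0,0.024],"spin": 0,"hand": 1},
  {"offset": [0,0,0.03],"spin": 0,"hand": 1},
  {"offset": [0,0,0.036],"spin": 0,"hand": 1},
  {"offset": [0,0,0.042],"spin": 0,"hand": 1},
  {"offset": [0,0,0.048],"spin": 0,"hand": 1},
])

```text
time_s: 10.98
eef_pos: [0.6187, 0.3542, 0.1313]
tcp_rot: [0.0, 0.212, 0.977, -0.0]
force: [-0.4, -0.5, 1.1]
width: 0.0
grasp_force: 0.3
```

Request:
jog_arm([
  {"offset": [0,0,0.006],"spin": 0,"hand": 1},
  {"offset": [0,0,0.012],"spin": 0,"hand": 1},
  {"offset": [0,0,0.018],"spin": 0,"hand": 1},
  {"offset": [0,0,0.024],"spin": 0,"hand": 1},
  {"offset": [0,0,0.03],"spin": 0,"hand": 1},
  {"offset": [0,0,0.036],"spin": 0,"hand": 1},
  {"offset": [0,0,0.042],"spin": 0,"hand": 1},
  {"offset": [0,0,0.046],"spin": 0,"hand": 1},
])

```text
time_s: 11.98
eef_pos: [0.6187, 0.3542, 0.122]
tcp_rot: [-0.0, 0.212, 0.977, -0.0]
force: [-0.8, -0.6, 2.2]
width: 0.0
grasp_force: 0.3
```

Tip z is 0.049. Finish the last 3–4 mm.

Request:
jog_arm([
  {"offset": [0,0,0.004],"spin": 0,"hand": 1},
  {"offset": [0,0,0.008],"spin": 0,"hand": 1},
  {"offset": [0,0,0.012],"spin": 0,"hand": 1},
  {"offset": [0,0,0.015],"spin": 0,"hand": 1},
  {"offset": [0,0,0.016],"spin": 0,"hand": 1},
  {"offset": [0,0,0.016],"spin": 0,"hand": 1},
])

```text
time_s: 12.72
eef_pos: [0.6187, 0.3542, 0.1188]
tcp_rot: [0.0, 0.212, 0.977, -0.0]
force: [-0.6, 0.8, -0.2]
width: -0.0001
grasp_force: 0.0
```

Request:
jog_arm([
  {"offset": [0,0,0.004],"spin": 0,"hand": 1},
  {"offset": [0,0,0.004],"spin": 0,"hand": 1},
])

```text
time_s: 12.98
eef_pos: [0.6187, 0.3542, 0.1182]
tcp_rot: [-0.0, 0.212, 0.977, -0.0]
force: [-0.3, -1.6, 4.0]
width: -0.0
grasp_force: 1.8
```

Request:
jog_arm([
  {"offset": [0,0,0.003],"spin": 0,"hand": 1},
  {"offset": [0,0,0.003],"spin": 0,"hand": 1},
])

```text
time_s: 13.22
eef_pos: [0.6187, 0.3542, 0.1181]
tcp_rot: [0.0, 0.212, 0.977, 0.0]
force: [-4.6, -1.9, 10.8]
width: -0.0001
grasp_force: 5.6
```

Request:
jog_arm([
  {"offset": [0,0,-0.03],"spin": 0,"hand": 1},
  {"offset": [0,0,-0.2],"spin": 0,"hand": 1},
  {"offset": [0,0,-0.45],"spin": 0,"hand": 1},
  {"offset": [0,0,-0.7],"spin": 0,"hand": 1},
  {"offset": [0.3,0.2,-0.9],"spin": 0,"hand": 1},
  {"offset": [0.6,0.5,-0.9],"spin": 0,"hand": 1},
  {"offset": [0.9,0.8,-0.9],"spin": 0,"hand": 1},
  {"offset": [0.9,0.8,-0.9],"spin": 0,"hand": 1},
])

```text
time_s: 14.22
eef_pos: [0.5293, 0.5587, 0.2979]
tcp_rot: [-0.0, 0.212, 0.977, 0.0]
force: [0.4, 0.2, 0.8]
width: -0.0001
grasp_force: 0.0
```

```bash
python3 - <<'E'
from h import *
import pickle
s=state();print(s['eef_pos'],s['force'],s['time_s'])
t=grab('top');sd=grab('side')
a=cv2.resize(t['pixels'][115:255,190:330],(400,400),interpolation=cv2.INTER_CUBIC)
b=cv2.resize(sd['pixels'][160:290,190:320],(400,400),interpolation=cv2.INTER_CUBIC)
cv2.imwrite('pics/g.png',cv2.convertScaleAbs(np.hstack([a,b]),alpha=1.3))
E
```

```text
[0.52933156 0.55871798 0.29790411] [0.44289451 0.20257961 0.80534976] 14.225
```

View pics/g.png

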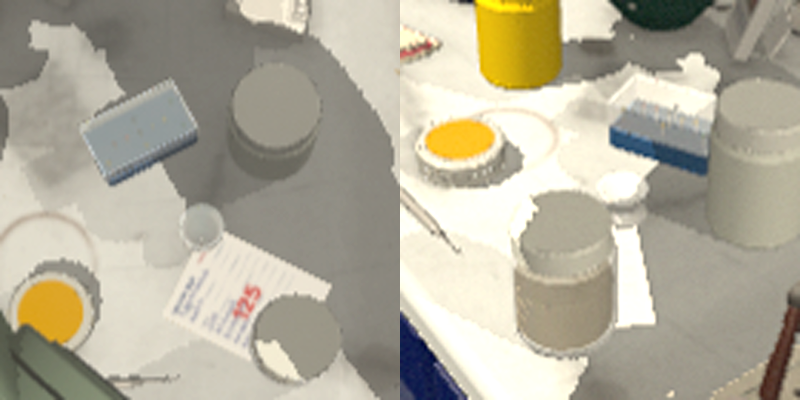

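Both jar lids are seated: the tall one at left crop (276,105), the short one at (297,337). The box lid lies flat over its base at (140,130), and nothing else has moved. Handing in.

```bash
python3 -c "
from plant import env
print(env.job_done())"
```

```text
the job is handed in; nothing more can be done
None
```

I closed all three containers in the order asked (tall jar, short jar, bur box), each pressed down to its hard stop with under 20 N. The final pictures show all three lids shut and nothing visibly moved, and I handed the job in at about 14 s.

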